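Click the reference cell into the photometer

ROBOT

A 6-joint arm with a two-finger parallel gripper is mounted at the origin on the work surface. World frame = base frame: x ahead of the robot, y to its left, z up, the work surface at z = 0. Lengths are in m, angles in rad, forces in N, time in s.
With the tool pointing down it reaches from about 0.275 to 0.725 m from the base axis. Payload 15.9 kg.
Tool frame: the origin (TCP) lies on the centre line of the jaws, within the pads' length; the fingertips stand bot.tip_extent ahead of it and the grasp point (between the pads) is the TCP (bot.tip_extent is the distance from the TCP to the fingertips, in m); z points along the fingers, y is the direction in which the jaws open and shut (so a half turn about z gives the same grasp; the last joint's range is limited). The gripper opens to 85 mm and grips with 20 to 120 N. Pads are 22 mm wide; open, the fingers measure 114 mm over their backs; the gripper's body (76 mm by 85 mm) begins 54 mm behind the grasp point. The pads swing forward as they close: fully open they stand 13 mm farther back than shut.
Start: joints at [-1.242, 0.213, -0.034, 1.323, 0, 1.571], TCP at [0.161, -0.473, 0.25] pointing down, gripper open.
Joint ranges: [-2.98, 2.98], [-0.74, 1.72], [-1.14, 1.35], [-2.1, 2.04], [-1.57, 1.44], [-3.14, 3.14]. Speed limits (rad/s): [1.89, 1.89, 2.39, 2.57, 3.14, 3.14].

INTERFACE

Orientations are given as [roll, pitch, yaw] about the fixed x, y, z axes, in that order (R = Rz(yaw) Ry(pitch) Rx(roll)).
In Python, from station import monitor, optics, job, bot gives the robot as it stands.
- The arm moves only by the tool jog_arm, never from a script. Its argument "targets" is a list of rows, each a list of 7 numbers: the shift along the tool's x, y, z in mm, then the turn, a rotation vector about the tool's x, y, z in rad, then the gripper command: -1 is shut, 1 is fully open, values between are in proportion. A call has 1 to 5 rows; each row shifts and turns the pose as measured when the row begins, along the tool's axes as they then stand; what a row does not reach is not made up. A row lasts 1/8 s, in which the tool goes at most 62.5 mm and 10.7 degrees, less where a joint would pass 70% of its speed; a pose out of reach is approached as far as the arm can. A call is refused whole if a number of a shift passes 62.5 or a number of a turn 0.188, either way. A call with a gripper value outside its range is refused whole. The fingers move at their own pace and stop on an object; "newtons" is the grip in N (left out, the last holds). Time passes only in rows, so rows that do not move let the fingers close. It gives the time, the measured TCP pose, the force and the opening at its end, in the units of the state.
- monitor.get_obs(): the state, without advancing time (a new reading comes with each control period).
- optics.get_image(name): name is "scene" or "side" or "wrist"; returns a dict with "image" (400x640x3 uint8, red, green, blue), "intrinsics" (3x3 intrinsics, pixels), "k1" (the pictures are not rectified: a ray, as slopes to the right and down, at radius r is drawn at 1 + k1 r^2 times it, then the intrinsics apply), "R" (3x3) and "t" (3): a world point X has camera coordinates R X + t. Camera axes: x right, y down, z forward; pixel columns grow to the right and rows downward; lengths in m; the calibration is good to about 2 mm. A picture is of the moment at which its call begins. There is no depth.
- job.hand_in(): hands the job in, once; it reports no verdict.
The state is a dict: "time": time; "qpos": joint angles; "dq": joint speeds; "joint_torque": joint torques, N m; "ee_pos": TCP position; "orientation": TCP orientation; "contact_force": force on the tool from outside, world axes, zero at the start; "wrist_torque": the same for the moment, N m; "opening": finger opening in m.
Only numpy, scipy, OpenCV 4.12 (cv2) and the standard library are available. Lean on these libraries where they do the work, as an engineer would, in place of code of your own. Each camera call takes 0.05 s, during which the arm holds its last target.

TASK

Slide the photometer's dust shutter fully open, then take the purple-capped reference cell out of the rack and push it upright into the cell holder, its yellow mark next to the holder's yellow mark, until the sprung ball inside clicks behind the nub at the cell's foot and the cell stays held down; then let go. Push gently: the stop below is only lightly cushioned. Leave the white-capped cell, the bottle and the loose caps where they are.

Things in the scene. Friction and masses are not known exactly. Their poses are not given: they have to be found in the camera images.
- holder: The photometer's cell holder: fixed grey block, 70 (x) x 150 (y) x 70 mm high, yellow mark on top at its +x edge. Origin on the table under the pocket's axis; x away from the robot, z up, heading within 0.35 rad. Block: y = -45 to 105 mm; a white reader box 150 x 110 x 85 mm high at y = 110 to 220 mm. Guide rails 8 mm high on top at x = +-25 mm.
- pocket_mouth (a point): Centre of the pocket's mouth, on top of the block, 70 mm above the table; holder's axes. The pocket is an upright smooth hole, 26 (x) x 38 (y) mm, 4 mm chamfer. Inside, the ball and the stop below it share a seat whose height was set by a screw and is NOT measured: the stop's top is 8 to 32 mm above the table, the ball's centre 14.8 mm above the stop.
- shutter (a joint): Opening of the dust shutter, m: 0 covers the pocket, 0.060 fully open (end stop); starts at 0 to 0.012. Dark steel plate 46 x 52 mm, its top 4.5 mm above the block; slides along the holder's +y with about 2 N of friction and stays where it is left.
- shutter_knob (a point): Top centre of the shutter's blue grip: 30 (holder x) x 14 (holder y) mm, 28 mm high above the plate; moves with the shutter. It is 18 mm (shut) to 78 mm (open) along the holder's y from the pocket's axis.
- cell: Purple-capped reference cell: grey upright block 24 (x) x 36 (y) x 115 mm, 0.08 to 0.16 kg. Origin at the centre of its underside, z up. It starts in a rack slot, axes as the rack's. In the holder its axes must match the holder's (nub at +x, to the ball). Seated, its underside is 7 to 32 mm above the table, and 52 to 77 mm of it sticks out of the pocket.
- cell_top (a point): Centre of the top of the purple cap, 115 mm above the cell's underside; same axes as the cell. A yellow mark on the cap at its +x edge shows the side of the nub.
- ball (a joint): How far the sprung steel ball (8 mm diameter, in the pocket's +x wall, behind the brass cover outside) is pushed back, m: 0 free, about 0.002 as the nub passes, about 0 again once clicked. Spring 15 N at 0, plus 3 N per mm.
- stop (a joint): How far the cushioned stop at the bottom of the pocket is pressed down, m: 0 free, 8 N per mm. The cell's underside meets it as the ball clicks; the ball then holds the cell down on it, pressing it about 0.4 to 1.5 mm. It must never be pressed over 0.003 (24 N).
- rack: Fixed white cell rack, 150 (x) x 66 (y) x 45 mm high, origin at the centre of its underside, z up, heading within 0.35 rad. Two slots at x = -35 and +35 mm, floors 15 mm above the table, 1.5 mm play on each side; which one holds the purple-capped cell varies. Cells stick 85 mm out.
- spare: White-capped spare cell in the other slot, otherwise the same as the cell. To be left alone.
- bottle: White closed bottle with a red cap, 56 mm in diameter, 120 mm high, origin at the centre of its underside. To be left alone.
- cap: Loose purple screw cap lying on the table, 34 mm in diameter, 13 mm high, origin at its underside. To be left alone.
- cell_nub (a point): Axis of the steel nub at the foot of the cell's +x face, 4 mm in x, 9 mm in z from the cell's origin: a round bar along y, radius 8 mm, flush with the face. Above it a recess up to z = 25 mm. Going down it meets the ball when the underside is about 14 mm above the stop; passing takes 8 to 18 N, then the ball snaps into the recess and pulls the cell down on the stop.

How it is judged:
By the outcome, as a careful person would: the job done as asked, in the order asked, and still so for the second after the job is handed in, with the robot touching nothing.
It also fails if it takes over 72 s, if anything falls off the work surface, if the arm or the gripper's body presses on something with over 40 N, if the wrist force passes 120 N, or if a joint passes its speed limit or range.

## Working session

There is one attempt and no reset: what is moved stays moved. The work goes in short steps, Python scripts to look and compute and a tool call to move; the robot and the scene stay as the last step left them, time stands still between calls to the robot, and variables do not carry over. Pictures are saved under pics/ and viewed, and the job is handed in when it is done.

Besides the shell and the picture viewer there is one more tool, called after ">>>" as name([rows], argument=value, ...), one row to a line, values as JSON. jog_arm: Moves the arm, as the interface text tells. Its arguments: {"type":"object","properties":{"targets":{"type":"array","items":{"type":"array","items":{"type":"number"}}},"newtons":{"type":"number"}},"required":["targets"]}

```bash
mkdir -p pics; ls; python3 - <<'E'
from station import monitor, optics, job, bot
import cv2
print(monitor.get_obs()); print(bot.tip_extent)
for n in ["scene","side","wrist"]:
    d=optics.get_image(n); cv2.imwrite(f"pics/{n}0.png",d["image"][:,:,::-1])
    print(n,d["intrinsics"],d["k1"],d["R"],d["t"])
E
```

```text
pics
{'time': 0.0, 'qpos': array([-1.24198693e+00,  2.13323758e-01, -3.50476513e-02,  1.32350420e+00,
        5.05823554e-07,  1.57077205e+00]), 'dq': array([ 0.00129051,  0.00068987,  0.00133822, -0.00013938,  0.00146309,
       -0.00075794]), 'joint_torque': array([ 1.42677280e-03, -6.86153769e+01,  4.87123919e+01,  1.74014719e-02,
       -1.15448479e-04,  7.70904023e-06]), 'ee_pos': array([ 0.16135602, -0.47291373,  0.24983688]), 'orientation': array([-3.14051337e+00, -5.32023197e-07,  3.28833675e-01]), 'contact_force': array([ 0.10606371, -0.23815537,  0.74418388]), 'wrist_torque': array([0.03492322, 0.02730342, 0.01759367]), 'opening': 0.08552523104192908}
0.019
scene [[511.58429438   0.         329.50234994]
 [  0.         511.58429438 203.49258118]
 [  0.           0.           1.        ]] -0.052841248068900525 [[-0.46889984  0.88322125  0.00729175]
 [ 0.63836555  0.34458905 -0.6882934 ]
 [-0.61042802 -0.31808586 -0.72539577]] [ 0.28206799 -0.26711712  1.23577234]
side [[419.93492815   0.         322.63555175]
 [  0.         419.93492815 200.40103735]
 [  0.           0.           1.        ]] -0.04079882597644118 [[ 0.9471676  -0.32070405  0.0047378 ]
 [-0.23121461 -0.69295795 -0.68289757]
 [ 0.22229112  0.645723   -0.73049878]] [-0.55470274  0.17856722  0.63599573]
wrist [[337.89938353   0.         318.36913426]
 [  0.         337.89938353 200.94255968]
 [  0.           0.           1.        ]] 0.007363890173444032 [[ 0.32414323 -0.94600696 -0.00141769]
 [-0.91292187 -0.313199    0.26168693]
 [-0.24800167 -0.0835298  -0.96515177]] [-0.49928674 -0.03499612  0.37918898]
```

View pics/scene0.png

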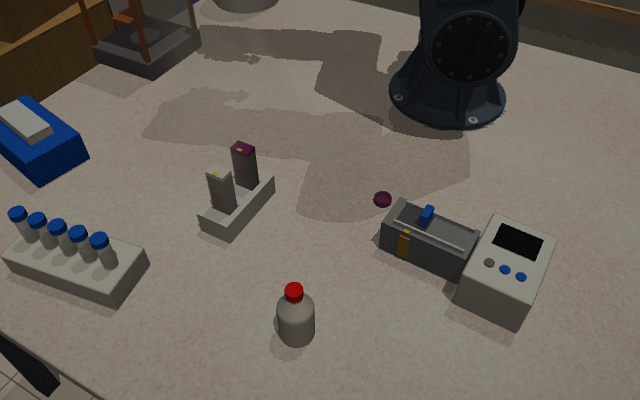

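View pics/side0.png

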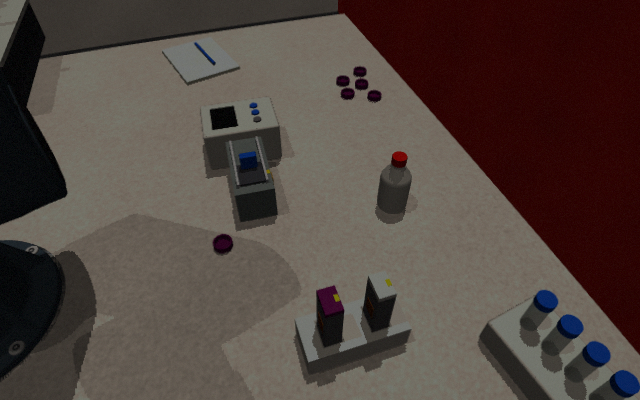

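View pics/wrist0.png

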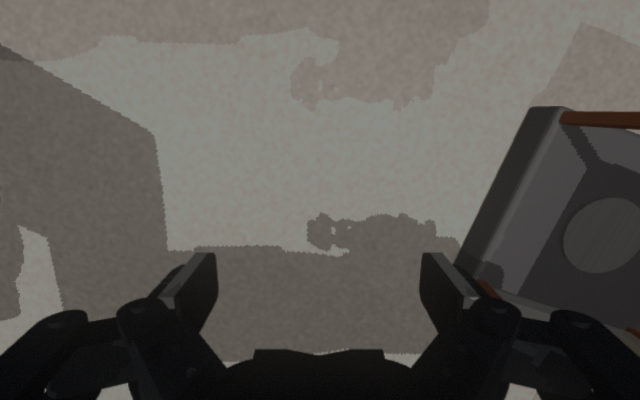

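The scene view shows the purple cap at (243,147), the spare at (220,172) and the knob at (427,213). In the side view the purple cap is at (329,300) and the knob at (247,158). I'll zoom in and measure these.

```bash
cat > h.py <<'E'
import numpy as np, cv2
from station import monitor, optics, job, bot
from scipy.spatial.transform import Rotation as Ro
def cam(n):
    d=optics.get_image(n); d={k:(np.array(v)) for k,v in d.items()}; return d
def und(d,uv):
    K=d["intrinsics"]; k=np.array([float(d["k1"]),0,0,0,0])
    return cv2.undistortPoints(np.array(uv,float).reshape(-1,1,2),K,k).reshape(-1,2)
def proj(d,X):
    rv=cv2.Rodrigues(d["R"])[0]
    return cv2.projectPoints(np.array(X,float).reshape(-1,1,3),rv,d["t"],d["intrinsics"],np.array([float(d["k1"]),0,0,0,0]))[0].reshape(-1,2)
def onz(d,uv,z):
    n=und(d,uv); C=-d["R"].T@d["t"]
    D=np.c_[n,np.ones(len(n))]@d["R"]
    return C+D*((z-C[2])/D[:,2])[:,None]
def tri(d1,u1,d2,u2):
    P=[np.c_[d["R"],d["t"]] for d in (d1,d2)]
    X=cv2.triangulatePoints(P[0],P[1],und(d1,u1).T,und(d2,u2).T); return (X[:3]/X[3]).T
def crop(d,x0,y0,w,h,s,name):
    cv2.imwrite("pics/"+name,cv2.resize(d["image"][y0:y0+h,x0:x0+w,::-1],None,fx=s,fy=s,interpolation=cv2.INTER_CUBIC))
def mask(d,lo,hi,box):
    hsv=cv2.cvtColor(d["image"],cv2.COLOR_RGB2HSV); m=cv2.inRange(hsv,np.array(lo),np.array(hi))
    o=np.zeros_like(m); x,y,w,h=box; o[y:y+h,x:x+w]=m[y:y+h,x:x+w]; return o
def poly4(m):
    cs=max(cv2.findContours(m,cv2.RETR_EXTERNAL,cv2.CHAIN_APPROX_NONE)[0],key=cv2.contourArea)
    return cs
E
python3 - <<'E'
from h import *
import pickle
s=cam("scene"); d=cam("side"); pickle.dump((s,d),open("v0.pkl","wb"))
crop(s,370,180,120,110,6,"s_hold.png"); crop(s,190,130,100,120,5,"s_rack.png")
crop(d,190,90,110,135,4,"d_hold.png"); crop(d,285,260,140,120,5,"d_rack.png")
E
```

```text
(no output)
```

View pics/s_hold.png

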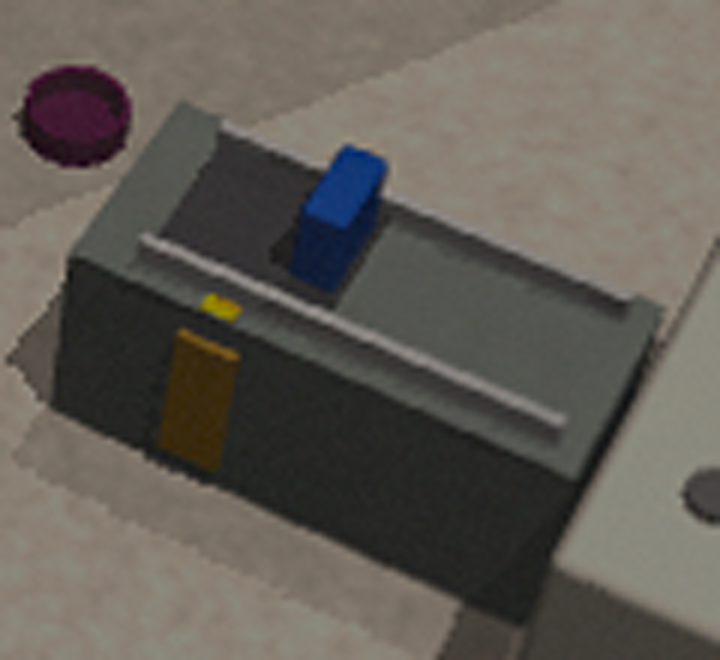

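View pics/s_rack.png

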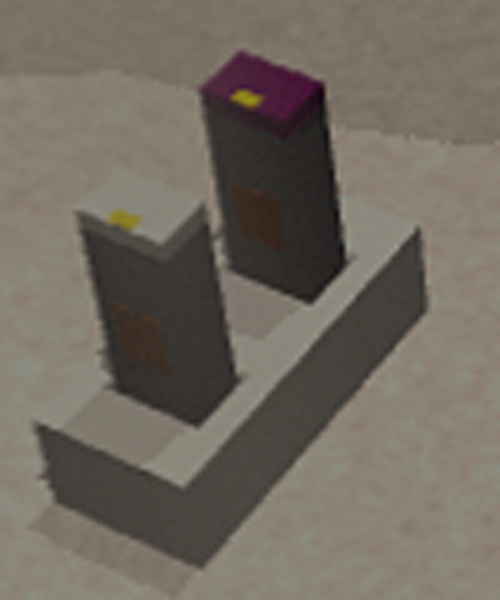

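View pics/d_hold.png

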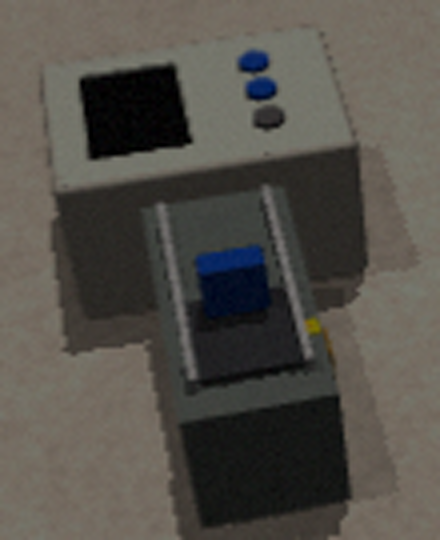

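View pics/d_rack.png

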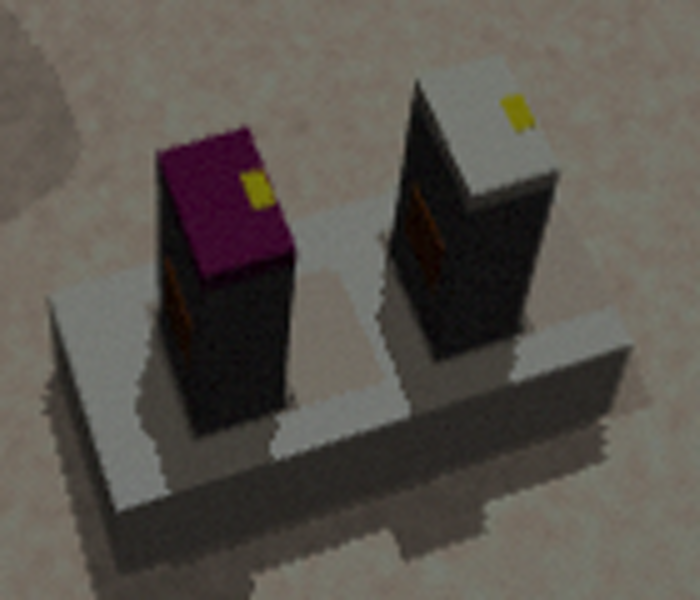

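```bash
cat >> h.py <<'E'
def fit(local,world):
    a=np.array(local,float);b=np.array(world)[:,:2]; ac,bc=a.mean(0),b.mean(0); A=a-ac;B=b-bc
    th=np.arctan2((A[:,0]*B[:,1]-A[:,1]*B[:,0]).sum(),(A*B).sum())
    R=np.array([[np.cos(th),-np.sin(th)],[np.sin(th),np.cos(th)]])
    t=bc-R@ac; res=b-(a@R.T+t); return t,th,res
E
python3 - <<'E'
from h import *
import pickle
s,d=pickle.load(open("v0.pkl","rb"))
def S(p,x0,y0,k): return (np.array(p,float)+.5)/k-.5+[x0,y0]
def rep(n,loc,c,uv,z):
    t,th,r=fit(np.array(loc)/1000,onz(c,uv,z)); print(n,t.round(4),round(th,4),(r*1000).round(1).tolist())
H=[(35,-45),(-35,-45),(-35,105),(35,105)]
hs=S([(75,258),(183,105),(662,303),(575,475)],370,180,6); hd=S([(337,395),(183,422),(143,208),(283,187)],190,90,4)
rep("hold s",H,s,hs,.07); rep("hold d",H,d,hd,.07)
print("tri",tri(s,hs,d,hd).round(4).tolist())
Rk=[(75,-33),(75,33),(-75,33)]
rep("rack s",Rk,s,S([(38,425),(185,487),(418,228)],190,130,5),.045)
rep("rack d",[(-75,33),(-75,-33),(75,-33)],d,S([(50,300),(117,512),(630,347)],285,260,5),.045)
C=[(-12,-18),(-12,18),(12,18),(12,-18)]
cs=S([(240,50),(326,85),(283,125),(202,90)],190,130,5); cd=S([(205,278),(157,152),(248,127),(295,252)],285,260,5)
rep("cell s",C,s,cs,.13);rep("cell d",C,d,cd,.13); print(tri(s,cs,d,cd).round(4).tolist())
ks=S([(345,186)],370,180,6); kd=S([(232,260)],190,90,4)
print("knob",tri(s,ks,d,kd),onz(s,ks,.1025),onz(d,kd,.1025))
bs=poly4(mask(s,(105,120,40),(130,255,255),(410,195,35,40))); print(cv2.boundingRect(bs))
E
```

```text
hold s [0.4827 0.0982] -0.0501 [[-0.2, 1.5], [0.3, 1.7], [0.4, -1.8], [-0.5, -1.4]]
hold d [0.4814 0.0953] -0.0645 [[-1.4, -0.1], [1.9, 0.5], [0.4, 0.4], [-0.9, -0.8]]
tri [[0.5125, 0.0519, 0.0664], [0.445, 0.0558, 0.0682], [0.4536, 0.2029, 0.07], [0.522, 0.1995, 0.0687]]
rack s [ 0.5564 -0.2169] 0.0029 [[-0.1, 1.7], [-1.0, -1.7], [1.2, -0.0]]
rack d [ 0.5544 -0.2206] -0.0036 [[0.5, -1.2], [0.5, 1.0], [-0.9, 0.2]]
cell s [ 0.521  -0.2168] -0.0343 [[-0.4, -1.2], [-0.1, 0.5], [0.6, 0.1], [-0.1, 0.6]]
cell d [ 0.5198 -0.22  ] -0.014 [[0.6, -0.2], [-0.0, 0.3], [-0.0, 0.2], [-0.6, -0.3]]
[[0.5077, -0.2368, 0.1289], [0.508, -0.1998, 0.1278], [0.5325, -0.2007, 0.1279], [0.531, -0.2368, 0.1278]]
knob [[0.4830055  0.11554059 0.10034685]] [[0.48424846 0.11622591 0.1025    ]] [[0.483142  0.1122433 0.1025   ]]
(418, 204, 16, 24)
```

```bash
cat >> h.py <<'E'
def plan(p,yaw,maxmm=55,n=None):
    """rows (tool axes, mm / rad) taking the tool from here to p, pointing down at yaw"""
    o=monitor.get_obs(); R=Ro.from_euler('xyz',o["orientation"]); x=o["ee_pos"]
    G=Ro.from_euler('xyz',[np.pi,0,yaw]); rv=(R.inv()*G).as_rotvec(); D=np.array(p)-x
    n=n or int(max(np.ceil(np.linalg.norm(D)*1000/maxmm),np.ceil(np.linalg.norm(rv)/.17),1))
    print("t",round(o["time"],2),"pos",x.round(4),"rpy",o["orientation"].round(4),"open",round(o["opening"],4),"F",o["contact_force"].round(1),"n",n)
    for i in range(n):
        print(np.r_[(R.inv().apply(D/n)*1000).round(1),(rv/n).round(4)].tolist()); R=R*Ro.from_rotvec(rv/n)
def st():
    o=monitor.get_obs(); print({k:np.round(o[k],4).tolist() for k in ("time","ee_pos","orientation","contact_force","opening")})
E
python3 -c "
from h import *
plan((.475,.105,.22),-.057)"
```

```text
t 0.25 pos [ 0.1614 -0.4731  0.2501] rpy [-3.141   0.      0.3288] open 0.0849 F [-0.1 -0.3  0.9] n 12
[40.3, -37.2, 2.5, -0.0, 0.0, 0.0321]
[39.1, -38.4, 2.5, -0.0, 0.0, 0.0321]
[37.8, -39.7, 2.5, -0.0, 0.0, 0.0321]
[36.5, -40.9, 2.5, -0.0, 0.0, 0.0321]
[35.2, -42.0, 2.5, -0.0, 0.0, 0.0321]
[33.8, -43.1, 2.5, -0.0, 0.0, 0.0321]
[32.4, -44.2, 2.5, -0.0, 0.0, 0.0321]
[31.0, -45.2, 2.5, -0.0, 0.0, 0.0321]
[29.5, -46.2, 2.5, -0.0, 0.0, 0.0321]
[28.0, -47.1, 2.5, -0.0, 0.0, 0.0321]
[26.5, -48.0, 2.5, -0.0, 0.0, 0.0321]
[24.9, -48.8, 2.5, -0.0, 0.0, 0.0321]
```

>>> jog_arm([
  [40,-37,2.5,0,0,0.032,1],
  [39,-38,2.5,0,0,0.032,1],
  [38,-40,2.5,0,0,0.032,1],
  [36,-41,2.5,0,0,0.032,1],
  [35,-42,2.5,0,0,0.032,1],
])

```text
time: 0.88
ee_pos: [0.2936, -0.2286, 0.2365]
orientation: [-3.141, -0.0, 0.157]
contact_force: [0.7, -0.7, 1.0]
opening: 0.0855
```

>>> jog_arm([
  [34,-43,2.5,0,0,0.032,1],
  [32,-44,2.5,0,0,0.032,1],
  [31,-45,2.5,0,0,0.032,1],
  [29,-46,2.5,0,0,0.032,1],
  [28,-47,2.5,0,0,0.032,1],
])

```text
time: 1.5
ee_pos: [0.4295, 0.0073, 0.2246]
orientation: [-3.132, -0.003, 0.01]
contact_force: [-0.2, -1.5, -0.5]
opening: 0.0856
```

```bash
python3 -c "
from h import *
plan((.475,.105,.22),-.057)"
```

```text
t 1.5 pos [0.4295 0.0073 0.2246] rpy [-3.1323e+00 -3.1000e-03  1.0200e-02] open 0.0856 F [-0.2 -1.5 -0.5] n 2
[23.2, -48.6, 2.8, -0.0047, -0.0014, 0.0336]
[21.6, -49.4, 2.5, -0.0047, -0.0014, 0.0336]
```

>>> jog_arm([
  [0,-48,-20,-0.005,-0.001,0.034,0],
  [-5,-40,-10,-0.005,-0.001,0.034,-0.4],
  [0,0,0,0,0,0,-0.4],
])

```text
time: 1.88
ee_pos: [0.4248, 0.0293, 0.2563]
orientation: [-3.084, 0.003, 0.03]
contact_force: [-0.1, 0.2, -1.3]
opening: 0.0323
```

```bash
python3 - <<'E'
from h import *
import pickle
st(); w=cam("wrist"); pickle.dump(w,open("w1.pkl","wb")); print(-w["R"].T@w["t"]); cv2.imwrite("pics/w1.png",w["image"][:,:,::-1])
E
```

```text
{'time': 1.875, 'ee_pos': [0.4248, 0.0293, 0.2563], 'orientation': [-3.0842, 0.003, 0.0298], 'contact_force': [-0.0865, 0.1725, -1.2795], 'opening': 0.0323}
[0.49143429 0.0243076  0.38042787]
```

View pics/w1.png

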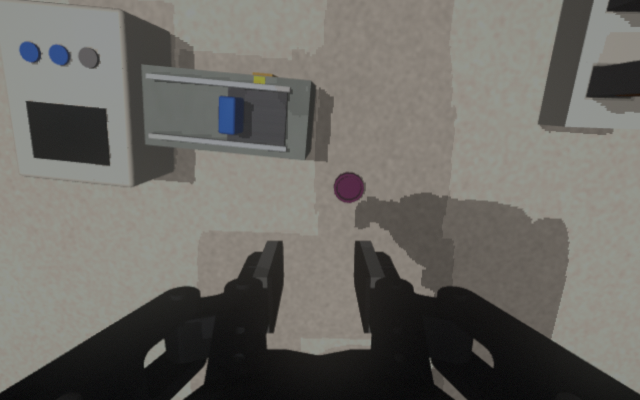

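```bash
python3 - <<'E'
from h import *
import pickle
print(monitor.get_obs()["qpos"].round(3))
w=pickle.load(open("w1.pkl","rb")); crop(w,130,55,200,115,4,"w1c.png")
E
```

```text
[ 0.029  0.062 -0.198  1.314  0.057  3.141]
```

View pics/w1c.png

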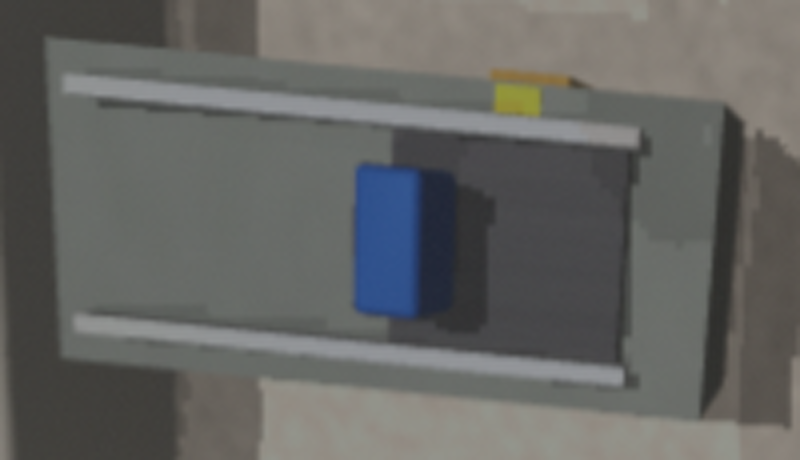

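```bash
python3 - <<'E'
from h import *
import pickle
w=pickle.load(open("w1.pkl","rb"))
def S(p,x0,y0,k): return (np.array(p,float)+.5)/k-.5+[x0,y0]
H=[(35,105),(-35,105),(-35,-45),(35,-45)]
t,th,r=fit(np.array(H)/1000,onz(w,S([(47,38),(62,357),(702,417),(725,103)],130,55,4),.07)); print(t,th,(r*1000).round(1).tolist())
k=onz(w,S([(388,240),(357,166),(420,168),(418,316),(357,314)],130,55,4),.1025); print(k)
c,s=np.cos(th),np.sin(th); print("knob local",[c*(k[0,0]-t[0])+s*(k[0,1]-t[1]),-s*(k[0,0]-t[0])+c*(k[0,1]-t[1])])
plan((.484,.114,.18),np.pi/2-.057)
E
```

```text
[0.48221733 0.09659059] -0.05770872482609522 [[-0.0, 0.2], [0.1, 0.5], [0.6, -0.5], [-0.7, -0.1]]
[[0.48352096 0.1146358  0.1025    ]
 [0.49765656 0.12030821 0.1025    ]
 [0.49766153 0.10755333 0.1025    ]
 [0.46859155 0.10903059 0.1025    ]
 [0.46853985 0.12174566 0.1025    ]]
knob local [np.float64(0.00026066758896212995), np.float64(0.01809035662576452)]
t 1.93 pos [0.4248 0.0291 0.2559] rpy [-3.0846  0.0034  0.0294] open 0.0259 F [0.1 0.9 0.7] n 9
[6.9, -8.7, 8.9, -0.0054, -0.0044, -0.1649]
[8.3, -7.5, 8.8, -0.0054, -0.0044, -0.1649]
[9.4, -6.1, 8.8, -0.0054, -0.0044, -0.1649]
[10.4, -4.5, 8.7, -0.0054, -0.0044, -0.1649]
[11.0, -2.8, 8.6, -0.0054, -0.0044, -0.1649]
[11.4, -1.0, 8.6, -0.0054, -0.0044, -0.1649]
[11.4, 0.8, 8.5, -0.0054, -0.0044, -0.1649]
[11.2, 2.6, 8.5, -0.0054, -0.0044, -0.1649]
[10.6, 4.4, 8.4, -0.0054, -0.0044, -0.1649]
```

Wrist fit: pocket at (0.4822, 0.0966) and heading -0.058, with residuals of 0.7 mm or less. The knob is at local y 18 mm, so the shutter is shut. Joint 6 is at its limit, so I'll turn to grip across x instead.

>>> jog_arm([
  [7,-9,9,-0.005,-0.004,-0.165,0.3],
  [8,-7.5,9,-0.005,-0.004,-0.165,0.3],
  [9,-6,9,-0.005,-0.004,-0.165,0.3],
  [10,-4.5,9,-0.005,-0.004,-0.165,0.3],
  [11,-3,9,-0.005,-0.004,-0.165,0.3],
])

```text
time: 2.55
ee_pos: [0.456, 0.073, 0.2094]
orientation: [-3.118, -0.01, 0.871]
contact_force: [0.3, -0.4, -0.7]
opening: 0.0556
```

>>> jog_arm([
  [11,-1,9,-0.005,-0.004,-0.165,0.3],
  [11,1,9,-0.005,-0.004,-0.165,0.3],
  [11,2.6,9,-0.005,-0.004,-0.165,0.3],
  [10,4,9,-0.005,-0.004,-0.165,0.3],
])

```text
time: 3.05
ee_pos: [0.4801, 0.1075, 0.1702]
orientation: [-3.141, 0.002, 1.547]
contact_force: [0.2, 0.9, 0.3]
opening: 0.0557
```

```bash
python3 -c "
from h import *
plan((.4835,.1146,.14),np.pi/2-.0577)"
```

```text
t 3.05 pos [0.4801 0.1075 0.1702] rpy [-3.1410e+00  2.1000e-03  1.5475e+00] open 0.0557 F [0.2 0.9 0.3] n 1
[7.3, 3.2, 30.2, -0.0006, 0.0021, 0.0344]
```

>>> jog_arm([
  [7,3,25,0,0.002,0.034,0.3],
  [0,0,0,0,0,0,0.3],
])

```text
time: 3.3
ee_pos: [0.4826, 0.1132, 0.1432]
orientation: [-3.139, 0.002, 1.514]
contact_force: [-0.9, -0.4, -0.1]
opening: 0.0558
```

```bash
python3 - <<'E'
from h import *
plan((.4835,.1146,.105),np.pi/2-.0577)
w=cam("wrist"); cv2.imwrite("pics/w2.png",w["image"][:,:,::-1])
d=cam("side"); crop(d,190,80,120,120,5,"d2.png")
E
```

```text
t 3.3 pos [0.4826 0.1132 0.1432] rpy [-3.1395e+00  1.6000e-03  1.5139e+00] open 0.0558 F [-0.9 -0.4 -0.1] n 1
[1.5, 0.9, 38.2, -0.0021, 0.0016, 0.0008]
```

View pics/w2.png

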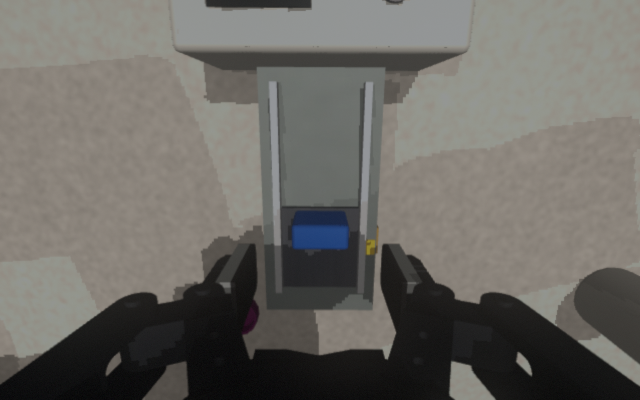

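View pics/d2.png

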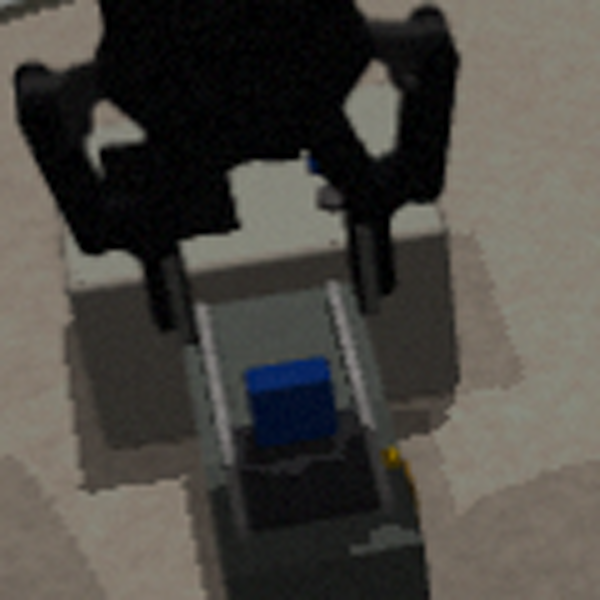

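The fingers straddle the knob and are centred on it at (320,230) in the wrist view. Next I'll descend and grip.

>>> jog_arm([
  [1.5,1,20,-0.002,0.002,0,0.3],
  [0,0,16,0,0,0,0.3],
  [0,0,0,0,0,0,-0.5],
  [0,0,0,0,0,0,-0.6],
  [0,0,0,0,0,0,-0.6],
], newtons=30)

```text
time: 4.03
ee_pos: [0.4831, 0.1133, 0.1132]
orientation: [3.14, -0.003, 1.513]
contact_force: [8.7, 1.3, -24.7]
opening: 0.0288
```

```bash
python3 - <<'E'
from h import *
k=np.array([.4835,.1146]);u=np.array([np.sin(.0577),np.cos(.0577)])
p=k+u*.060; print(p)
plan((*p,.106),np.pi/2-.0577)
E
```

```text
[0.48696008 0.17450015]
t 4.03 pos [0.4831 0.1133 0.1132] rpy [ 3.1398e+00 -2.8000e-03  1.5135e+00] open 0.0288 F [  8.7   1.3 -24.7] n 2
[30.7, 0.2, 3.7, 0.0009, -0.0014, 0.0002]
[30.7, 0.2, 3.6, 0.0009, -0.0014, 0.0002]
```

>>> jog_arm([
  [0,0,1,0,0,0,-0.6],
])

```text
time: 4.15
ee_pos: [0.4834, 0.1133, 0.1129]
orientation: [3.139, -0.003, 1.514]
contact_force: [-1.2, 1.3, -0.5]
opening: 0.0288
```

>>> jog_arm([
  [8,0,0,0,0,0,-0.6],
  [14,0,0,0,0,0,-0.6],
  [14,0,0,0,0,0,-0.6],
  [10,0,0,0,0,0,-0.6],
])

```text
time: 4.65
ee_pos: [0.4862, 0.1613, 0.113]
orientation: [3.139, -0.001, 1.513]
contact_force: [0.9, -2.9, -9.7]
opening: 0.0284
```

```bash
python3 - <<'E'
from h import *
plan((.48696,.1745,.113),np.pi/2-.0577)
E
```

```text
t 4.65 pos [0.4862 0.1613 0.113 ] rpy [ 3.1391e+00 -1.2000e-03  1.5125e+00] open 0.0284 F [ 0.9 -2.9 -9.7] n 1
[13.2, -0.1, -0.0, 0.0025, -0.0012, -0.0006]
```

>>> jog_arm([
  [8,0,0.3,0,0,0,-0.6],
  [3,0,0,0,0,0,-0.6],
  [2,0,0,0,0,0,-0.6],
])

```text
time: 5.03
ee_pos: [0.487, 0.1739, 0.1127]
orientation: [3.138, 0.004, 1.513]
contact_force: [1.3, -26.5, -2.9]
opening: 0.0289
```

>>> jog_arm([
  [1.5,0,0,0,0,0,-0.6],
  [1,0,0,0,0,0,-0.6],
])

```text
time: 5.28
ee_pos: [0.487, 0.1737, 0.1128]
orientation: [3.138, 0.01, 1.511]
contact_force: [-1.2, -8.5, -3.9]
opening: 0.0288
```

At the end stop: 60.5 mm of travel and up to 26 N of resistance. Releasing and rising.

>>> jog_arm([
  [0,0,0,0,0,0,0.2],
  [0,0,0,0,0,0,0.2],
  [0,0,-30,0,0,0,0.2],
  [0,0,-50,0,0,0,0.2],
  [0,0,-30,0,0,0,0.2],
])

```text
time: 5.9
ee_pos: [0.4865, 0.1755, 0.226]
orientation: [3.138, 0.007, 1.511]
contact_force: [1.7, -0.1, 0.4]
opening: 0.0511
```

```bash
python3 - <<'E'
from h import *
w=cam("wrist"); cv2.imwrite("pics/w3.png",w["image"][:,:,::-1])
s=cam("scene"); crop(s,370,180,120,110,6,"s3.png")
plan((.5204,-.2185,.24),np.pi/2-.012,45)
E
```

```text
t 6.0 pos [0.4875 0.1758 0.227 ] rpy [3.1351 0.006  1.5105] open 0.0511 F [ 0.8  0.6 -1.2] n 9
[-43.5, 6.3, -1.1, 0.0007, 0.0007, -0.0054]
[-43.6, 6.1, -1.2, 0.0007, 0.0007, -0.0054]
[-43.6, 5.8, -1.2, 0.0007, 0.0007, -0.0054]
[-43.6, 5.6, -1.2, 0.0007, 0.0007, -0.0054]
[-43.6, 5.4, -1.3, 0.0007, 0.0007, -0.0054]
[-43.7, 5.1, -1.3, 0.0007, 0.0007, -0.0054]
[-43.7, 4.9, -1.3, 0.0007, 0.0007, -0.0054]
[-43.7, 4.6, -1.4, 0.0007, 0.0007, -0.0054]
[-43.7, 4.4, -1.4, 0.0007, 0.0007, -0.0054]
```

View pics/w3.png

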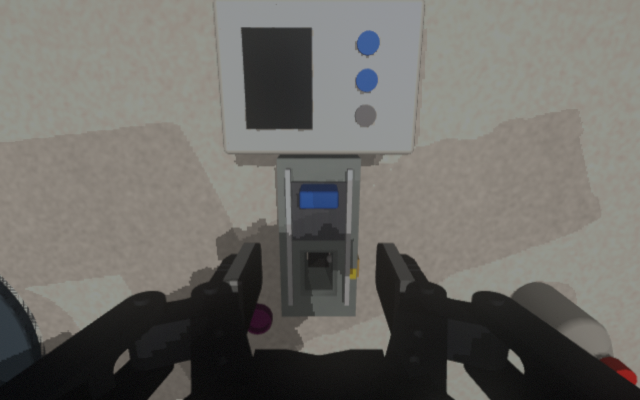

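View pics/s3.png

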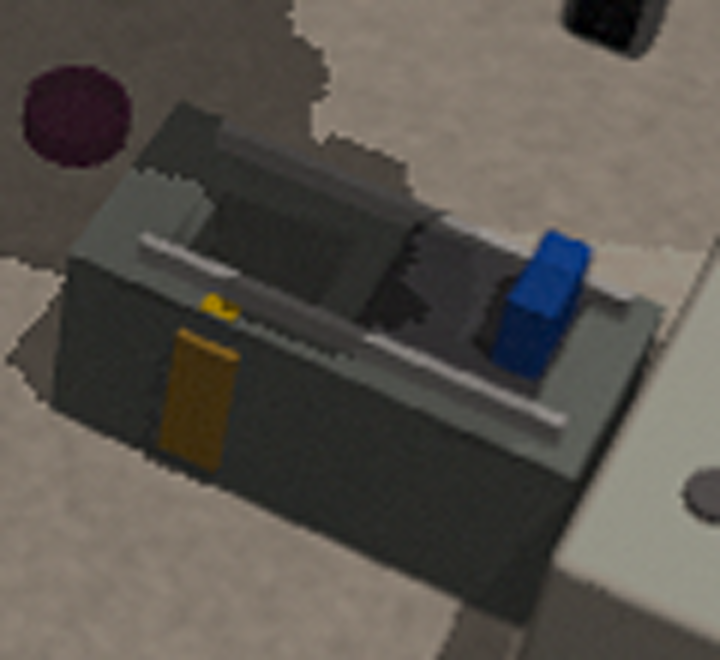

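The shutter is open. The knob is at (319,196) and the pocket is visible at (318,270). I'll take a closer look at the pocket on the way past.

>>> jog_arm([
  [-44,6,-1,0,0,-0.005,0.2],
  [-44,6,-1,0,0,-0.005,0.2],
  [-44,6,-1,0,0,-0.005,0.2],
  [0,0,0,0,0,0,0.2],
])

```text
time: 6.5
ee_pos: [0.4991, 0.0407, 0.2302]
orientation: [3.133, 0.004, 1.528]
contact_force: [1.0, -0.1, 0.9]
opening: 0.0516
```

```bash
python3 - <<'E'
from h import *
import pickle
w=cam("wrist"); pickle.dump(w,open("w4.pkl","wb")); print(proj(w,[[.4822,.0966,.07]])); st()
crop(w,230,60,200,150,4,"w4.png")
E
```

```text
[[293.34510487 122.56644151]]
{'time': 6.55, 'ee_pos': [0.499, 0.0418, 0.2301], 'orientation': [3.1335, 0.0038, 1.529], 'contact_force': [-0.2255, 0.2943, 0.5055], 'opening': 0.0516}
```

View pics/w4.png

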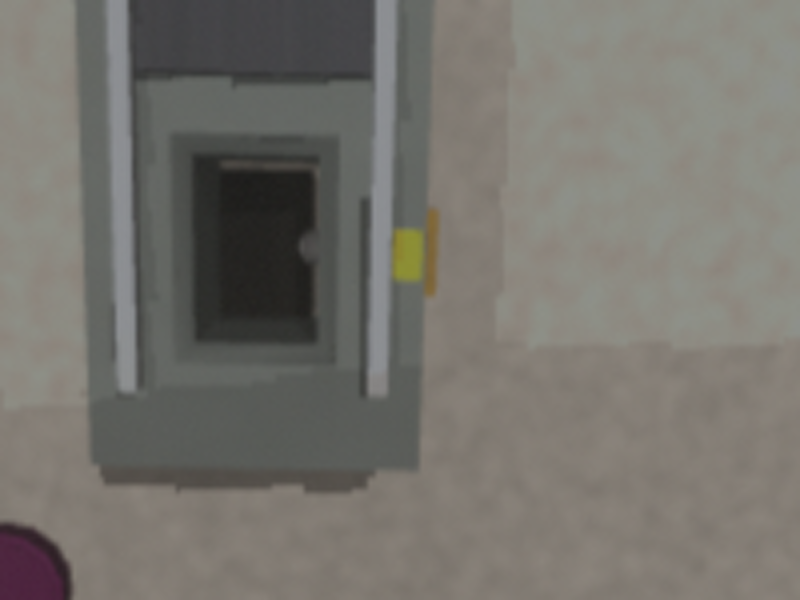

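```bash
python3 - <<'E'
from h import *
import pickle
w=pickle.load(open("w4.pkl","rb"))
def S(p,x0,y0,k): return (np.array(p,float)+.5)/k-.5+[x0,y0]
for L,z,pts in (([(-17,23),(17,23),(17,-23),(-17,-23)],.07,[(170,133),(338,136),(335,364),(173,362)]),([(-13,19),(13,19),(13,-19),(-13,-19)],.066,[(193,154),(320,156),(318,342),(196,342)])):
    t,th,r=fit(np.array(L)/1000,onz(w,S(pts,230,60,4),z)); print(t,th,(r*1000).round(1).tolist())
plan((.5204,-.2185-.0,.24),np.pi/2-.012,45)
E
```

```text
[0.48204073 0.09669911] -0.05940913869827613 [[0.2, -0.2], [-0.1, -0.2], [-0.1, 0.3], [0.0, 0.1]]
[0.48235471 0.09674544] -0.05511783233059447 [[0.1, -0.1], [-0.0, -0.1], [-0.1, 0.3], [0.0, -0.1]]
t 6.55 pos [0.499  0.0418 0.2301] rpy [3.1335 0.0038 1.529 ] open 0.0516 F [-0.2  0.3  0.5] n 6
[-43.2, 5.4, -1.4, 0.0013, 0.0006, -0.005]
[-43.2, 5.2, -1.5, 0.0013, 0.0006, -0.005]
[-43.3, 5.0, -1.5, 0.0013, 0.0006, -0.005]
[-43.3, 4.7, -1.5, 0.0013, 0.0006, -0.005]
[-43.3, 4.5, -1.6, 0.0013, 0.0006, -0.005]
[-43.3, 4.3, -1.6, 0.0013, 0.0006, -0.005]
```

>>> jog_arm([
  [-44,5,-1.5,0,0,-0.005,0.2],
  [-44,5,-1.5,0,0,-0.005,0.2],
  [-44,5,-1.5,0,0,-0.005,0.2],
  [-44,5,-1.5,0,0,-0.005,0.2],
  [-44,5,-1.5,0,0,-0.005,0.2],
])

```text
time: 7.18
ee_pos: [0.5194, -0.1775, 0.2372]
orientation: [3.133, 0.001, 1.565]
contact_force: [1.5, -0.2, -0.0]
opening: 0.0511
```

>>> jog_arm([
  [-44,2,-1.5,0,0,0,0.2],
  [-44,2,-1.5,0,0,0,0.2],
  [0,0,0,0,0,0,0.2],
  [0,0,0,0,0,0,0.2],
])

```text
time: 7.68
ee_pos: [0.5247, -0.2666, 0.2385]
orientation: [3.133, -0.001, 1.566]
contact_force: [0.0, 1.1, 0.3]
opening: 0.0514
```

```bash
python3 - <<'E'
from h import *
import pickle
w=cam("wrist"); pickle.dump(w,open("w5.pkl","wb")); print(proj(w,[[.5204,-.2185,.13]])); st()
cv2.imwrite("pics/w5.png",w["image"][:,:,::-1])
E
```

```text
[[310.3843539  137.19670127]]
{'time': 7.725, 'ee_pos': [0.5247, -0.2665, 0.2385], 'orientation': [3.1332, -0.0005, 1.5661], 'contact_force': [-0.137, -0.1434, -0.5562], 'opening': 0.0512}
```

View pics/w5.png

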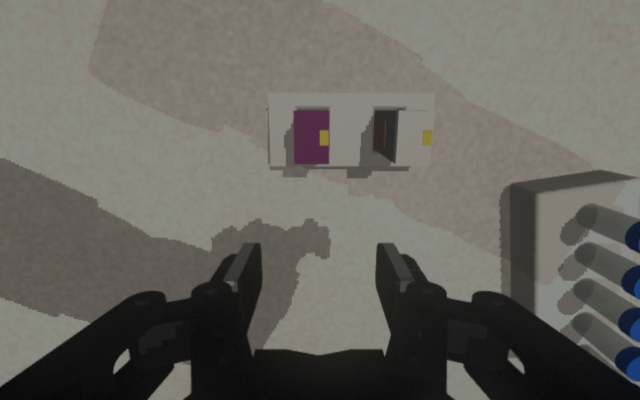

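```bash
python3 - <<'E'
from h import *
import pickle
w=pickle.load(open("w5.pkl","rb"))
m=mask(w,(135,80,30),(175,255,255),(270,90,80,90))|mask(w,(18,90,60),(40,255,255),(300,100,32,80))
m=cv2.morphologyEx(m,cv2.MORPH_CLOSE,np.ones((3,3)))
c=poly4(m); P=onz(w,c.reshape(-1,2),.13)[:,:2]
r=cv2.minAreaRect((P*1000).astype(np.float32)); print(r)
s=cv2.boxPoints(r); print(s)
crop(w,260,85,180,100,4,"w5c.png")
E
```

```text
((520.7628173828125, -218.71267700195312), (34.832374572753906, 23.411989212036133), 89.71167755126953)
[[ 508.96933 -236.06975]
 [ 532.38104 -236.18755]
 [ 532.5563  -201.3556 ]
 [ 509.1446  -201.23781]]
```

View pics/w5c.png

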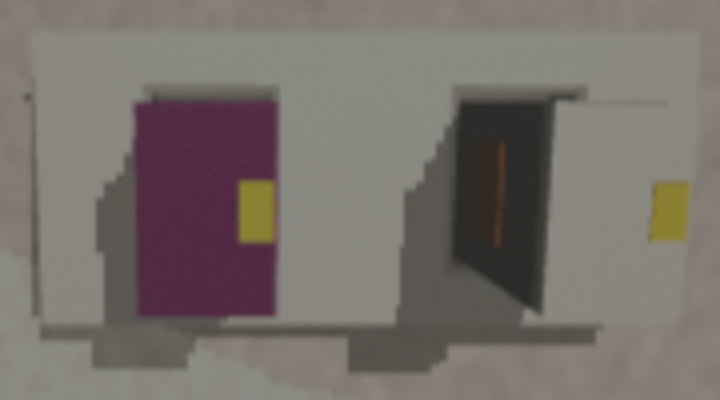

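```bash
python3 -c "
from h import *
plan((.5208,-.2187,.17),np.pi/2-.005,n=3)"
```

```text
t 7.72 pos [ 0.5247 -0.2665  0.2385] rpy [ 3.1332e+00 -5.0000e-04  1.5661e+00] open 0.0512 F [-0.1 -0.1 -0.6] n 3
[15.9, -1.6, 22.8, 0.0028, -0.0002, 0.0001]
[15.9, -1.5, 22.8, 0.0028, -0.0002, 0.0001]
[15.9, -1.4, 22.8, 0.0028, -0.0002, 0.0001]
```

>>> jog_arm([
  [16,-1.5,20,0.003,0,0,0.2],
  [16,-1.5,20,0.003,0,0,0.2],
  [15.5,-1.5,20,0.003,0,0,0.2],
  [0,0,0,0,0,0,0.2],
  [0,0,0,0,0,0,0.2],
])

```text
time: 8.35
ee_pos: [0.522, -0.2125, 0.1785]
orientation: [3.14, -0.0, 1.573]
contact_force: [0.4, 0.2, 0.5]
opening: 0.0513
```

```bash
python3 -c "
from h import *
plan((.5208,-.2187,.112),np.pi/2-.005,n=3)"
```

```text
t 8.35 pos [ 0.522  -0.2125  0.1785] rpy [ 3.1401e+00 -2.0000e-04  1.5728e+00] open 0.0513 F [0.4 0.2 0.5] n 3
[-2.1, -0.4, 22.2, 0.0005, -0.0001, 0.0023]
[-2.1, -0.4, 22.2, 0.0005, -0.0001, 0.0023]
[-2.1, -0.4, 22.2, 0.0005, -0.0001, 0.0023]
```

>>> jog_arm([
  [-4,-0.6,18,0,0,0.004,0.2],
  [-2,-0.5,18,0,0,0.003,0.2],
  [0,0,12,0,0,0,0.2],
  [0,0,8,0,0,0,0.2],
  [0,0,3,0,0,0,0.2],
])

```text
time: 8.98
ee_pos: [0.5237, -0.2205, 0.1219]
orientation: [3.134, 0.002, 1.565]
contact_force: [0.1, 0.5, -0.8]
opening: 0.0512
```

```bash
python3 -c "
from h import *
plan((.5208,-.2187,.112),np.pi/2-.005,n=1)
w=cam('wrist'); cv2.imwrite('pics/w6.png',w['image'][:,:,::-1])
d=cam('side'); crop(d,265,220,160,150,4,'d6.png')"
```

```text
t 8.97 pos [ 0.5237 -0.2205  0.1219] rpy [3.1339e+00 2.4000e-03 1.5654e+00] open 0.0512 F [ 0.1  0.5 -0.8] n 1
[1.8, -3.0, 9.9, 0.0077, 0.0024, -0.0004]
```

View pics/w6.png

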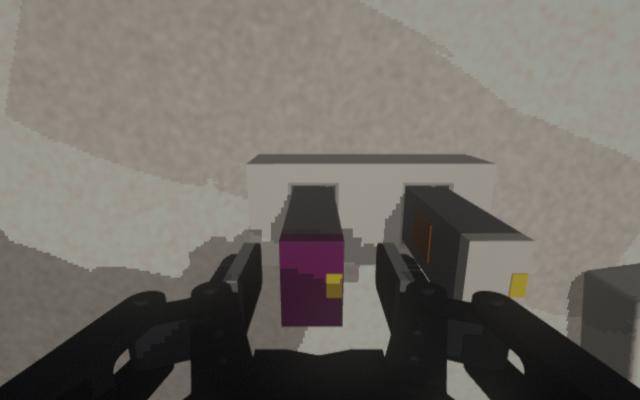

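View pics/d6.png

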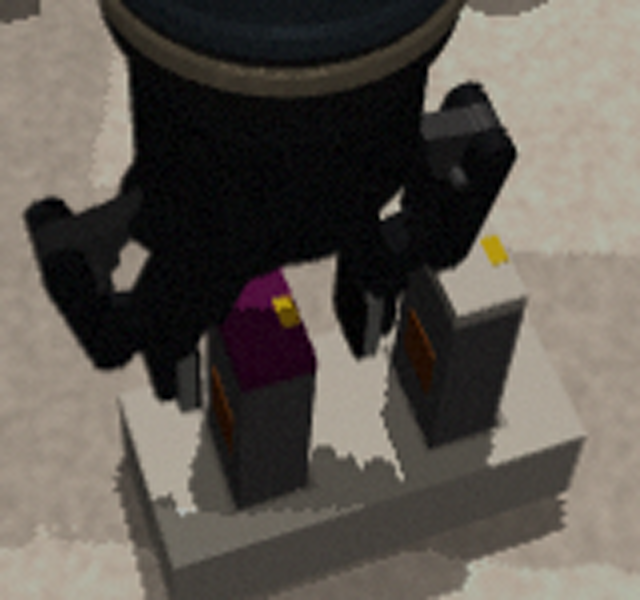

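The fingers straddle the purple cell but sit 3 mm off in x. I'll centre, narrow the jaws to stay clear of the spare, then go down.

>>> jog_arm([
  [2,-3,0,0.007,0.002,0,0],
  [0,0,0,0,0,0,-0.05],
  [0,0,6,0,0,0,-0.05],
  [0,0,4,0,0,0,-0.05],
  [0,0,0,0,0,0,-0.05],
])

```text
time: 9.7
ee_pos: [0.521, -0.2184, 0.1122]
orientation: [3.14, 0.001, 1.566]
contact_force: [-0.7, -1.0, -0.3]
opening: 0.0407
```

```bash
python3 -c "
from h import *
plan((.5208,-.2187,.112),np.pi/2-.005,n=1)"
```

```text
t 9.7 pos [ 0.521  -0.2184  0.1122] rpy [3.1402e+00 7.0000e-04 1.5657e+00] open 0.0407 F [-0.7 -1.  -0.3] n 1
[-0.3, -0.2, 0.2, 0.0014, 0.0007, -0.0001]
```

>>> jog_arm([
  [0,0,0,0,0,0,-0.7],
  [0,0,0,0,0,0,-1],
  [0,0,0,0,0,0,-1],
  [0,0,0,0,0,0,-1],
], newtons=60)

```text
time: 10.2
ee_pos: [0.521, -0.2185, 0.1123]
orientation: [3.14, 0.001, 1.566]
contact_force: [0.5, -0.1, -0.3]
opening: 0.0234
```

```bash
python3 -c "
from h import *
plan((.5208,-.2187,.24),np.pi/2-.005,n=4)
w=cam('wrist'); cv2.imwrite('pics/w7.png',w['image'][:,:,::-1])"
```

```text
t 10.2 pos [ 0.521  -0.2185  0.1123] rpy [3.1401e+00 8.0000e-04 1.5657e+00] open 0.0234 F [ 0.5 -0.1 -0.3] n 4
[-0.1, -0.0, -31.9, 0.0004, 0.0002, -0.0]
[-0.1, -0.0, -31.9, 0.0004, 0.0002, -0.0]
[-0.1, -0.0, -31.9, 0.0004, 0.0002, -0.0]
[-0.1, -0.0, -31.9, 0.0004, 0.0002, -0.0]
```

View pics/w7.png

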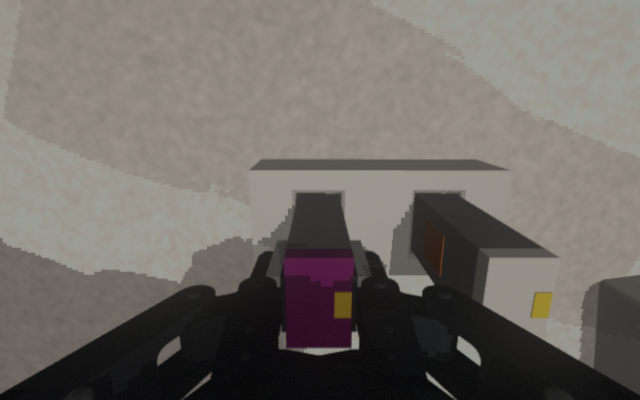

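>>> jog_arm([
  [0,0,-12,0,0,0,-1],
  [0,0,-25,0,0,0,-1],
  [0,0,-30,0,0,0,-1],
  [0,0,-30,0,0,0,-1],
  [0,0,-30,0,0,0,-1],
])

```text
time: 10.88
ee_pos: [0.5194, -0.2178, 0.2441]
orientation: [-3.14, -0.0, 1.566]
contact_force: [0.1, -0.2, -1.1]
opening: 0.0232
```

```bash
python3 -c "
from h import *
plan((.4822,.0969,.24),np.pi/2-.0575,40)
d=cam('side'); cv2.imwrite('pics/d8.png',d['image'][:,:,::-1])"
```

```text
t 10.88 pos [ 0.5194 -0.2178  0.2441] rpy [-3.1402e+00 -4.0000e-04  1.5657e+00] open 0.0232 F [ 0.1 -0.2 -1.1] n 8
[39.3, -4.9, 0.5, -0.0002, -0.0, 0.0065]
[39.3, -5.1, 0.5, -0.0002, -0.0, 0.0065]
[39.2, -5.4, 0.5, -0.0002, -0.0, 0.0065]
[39.2, -5.6, 0.5, -0.0002, -0.0, 0.0065]
[39.2, -5.9, 0.5, -0.0002, -0.0, 0.0065]
[39.1, -6.1, 0.5, -0.0002, -0.0, 0.0065]
[39.1, -6.4, 0.5, -0.0002, -0.0, 0.0065]
[39.0, -6.7, 0.5, -0.0002, -0.0, 0.0065]
```

View pics/d8.png

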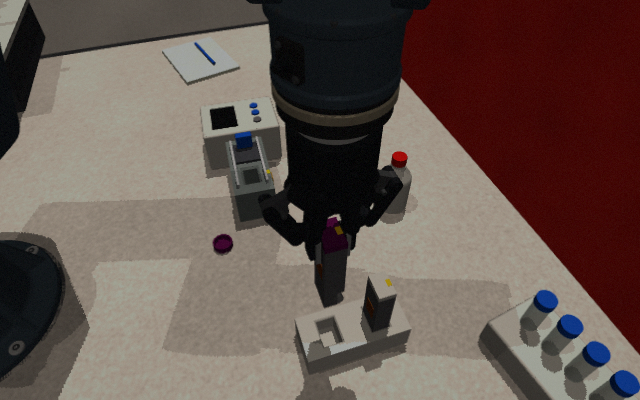

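>>> jog_arm([
  [20,-3,0,0,0,0.005,-1],
  [39,-5,0,0,0,0.007,-1],
  [39,-5,0,0,0,0.007,-1],
  [39,-5.5,0,0,0,0.007,-1],
  [39,-6,0,0,0,0.007,-1],
])

```text
time: 11.55
ee_pos: [0.4973, -0.0357, 0.2489]
orientation: [3.138, 0.001, 1.528]
contact_force: [0.9, 0.4, -2.0]
opening: 0.0233
```

>>> jog_arm([
  [39,-6,0,0,0,0.007,-1],
  [39,-6,0,0,0,0.006,-1],
  [25,-4,0,0,0,0.005,-1],
  [0,0,0,0,0,0,-1],
])

```text
time: 12.05
ee_pos: [0.4818, 0.0762, 0.2484]
orientation: [3.139, 0.0, 1.514]
contact_force: [-0.6, -0.6, -1.9]
opening: 0.0234
```

```bash
python3 -c "
from h import *
plan((.4822,.0969,.2),np.pi/2-.0575,40)"
```

```text
t 12.05 pos [0.4818 0.0762 0.2484] rpy [3.1394e+00 3.0000e-04 1.5135e+00] open 0.0234 F [-0.6 -0.6 -1.9] n 2
[10.4, -0.5, 24.2, 0.0011, 0.0002, 0.0001]
[10.4, -0.4, 24.2, 0.0011, 0.0002, 0.0001]
```

>>> jog_arm([
  [14,-0.5,15,0.001,0,0,-1],
  [6,-0.3,20,0.001,0,0,-1],
  [0,0,12,0,0,0,-1],
  [0,0,8,0,0,0,-1],
  [0,0,0,0,0,0,-1],
])

```text
time: 12.68
ee_pos: [0.4808, 0.0969, 0.189]
orientation: [-3.14, 0.001, 1.512]
contact_force: [-0.2, -1.2, -1.3]
opening: 0.0233
```

```bash
python3 -c "
from h import *
plan((.4822,.0969,.17),np.pi/2-.0575,40)
d=cam('side'); crop(d,180,60,140,150,4,'d9.png')
s=cam('scene'); crop(s,370,120,130,150,4,'s9.png')
w=cam('wrist'); cv2.imwrite('pics/w9.png',w['image'][:,:,::-1])
import pickle; pickle.dump((s,d,w,monitor.get_obs()),open('v9.pkl','wb'))"
```

```text
t 12.68 pos [0.4808 0.0969 0.189 ] rpy [-3.1397e+00  7.0000e-04  1.5119e+00] open 0.0233 F [-0.2 -1.2 -1.3] n 1
[0.1, 1.4, 19.0, -0.0019, 0.0007, -0.0014]
```

View pics/d9.png

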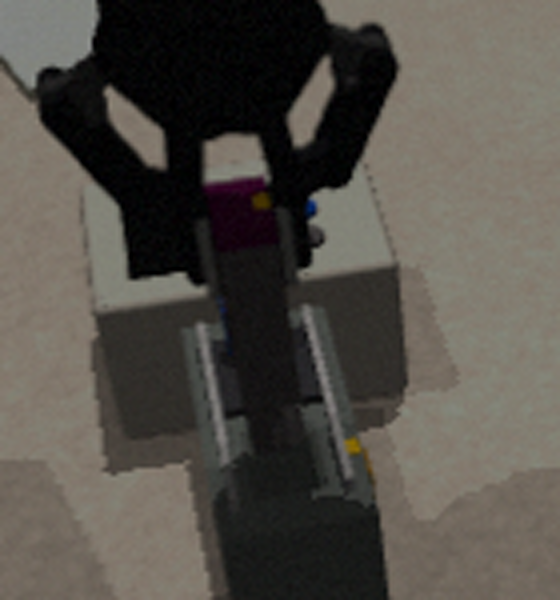

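View pics/s9.png

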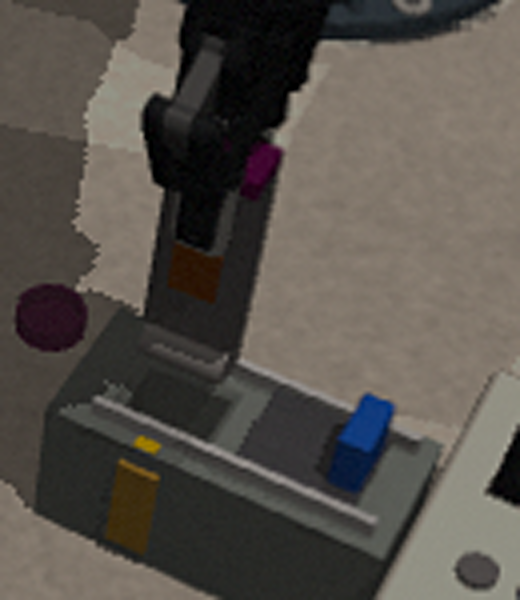

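View pics/w9.png

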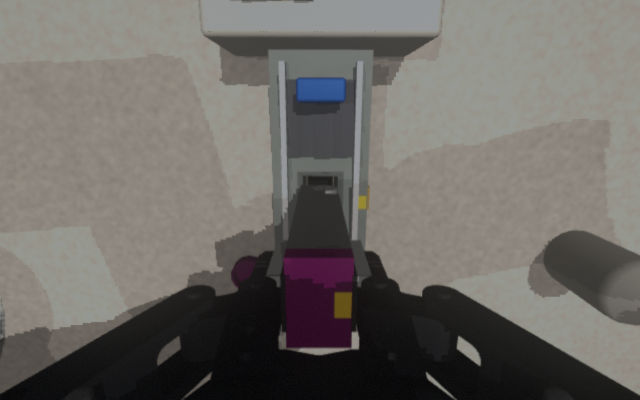

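```bash
python3 - <<'E'
from h import *
import pickle
s,d,w,o=pickle.load(open('v9.pkl','rb'))
c,q=np.cos(-.0589),np.sin(-.0589); R=np.array([[c,-q],[q,c]])
P=[];
for z in (.0917,.2067):
  for l in ((12,-18),(12,18),(-12,-18),(-12,18)):
    P.append([*(R@(np.array(l)/1000)+[.4808,.0967]),z])
for n,cm,x0,y0 in (("s",s,370,120),("d",d,180,60)):
    print(n,((proj(cm,P)-[x0,y0])*4+1.5).round(0).tolist())
E
```

```text
s [[133.0, 361.0], [212.0, 395.0], [157.0, 325.0], [236.0, 358.0], [167.0, 151.0], [256.0, 186.0], [194.0, 116.0], [282.0, 149.0]]
d [[311.0, 444.0], [298.0, 391.0], [256.0, 454.0], [244.0, 400.0], [278.0, 224.0], [265.0, 173.0], [216.0, 234.0], [205.0, 182.0]]
```

```bash
python3 - <<'E'
from h import *
import pickle
s,d,w,o=pickle.load(open('v9.pkl','rb'))
c,q=np.cos(-.0589),np.sin(-.0589); R=np.array([[c,-q],[q,c]])
L=[(12,-18),(12,18),(-12,18),(-12,-18)]
V=lambda z:np.array([[*(R@(np.array(l)/1000)+[.4808,.0967]),z] for l in L])
for n,cm,x0,y0,ww,h in (("s",s,390,140,70,90),("d",d,215,95,60,90)):
    im=cm["image"][y0:y0+h,x0:x0+ww,::-1].astype(float); im=np.clip(255*(im/255)**.5,0,255).astype(np.uint8)
    im=cv2.resize(im,None,fx=6.5,fy=6.5,interpolation=cv2.INTER_CUBIC); raw=im.copy()
    A,B=[((proj(cm,V(z))-[x0,y0])*6.5+2.75).astype(int) for z in (.0917,.2067)]
    for i in range(4):
        for a,b in ((A[i],A[(i+1)%4]),(B[i],B[(i+1)%4]),(A[i],B[i])): cv2.line(im,tuple(map(int,a)),tuple(map(int,b)),(0,255,0),1)
    cv2.imwrite(f"pics/{n}9b.png",np.hstack([raw,im])[:600,:])
E
```

```text
(no output)
```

View pics/s9b.png

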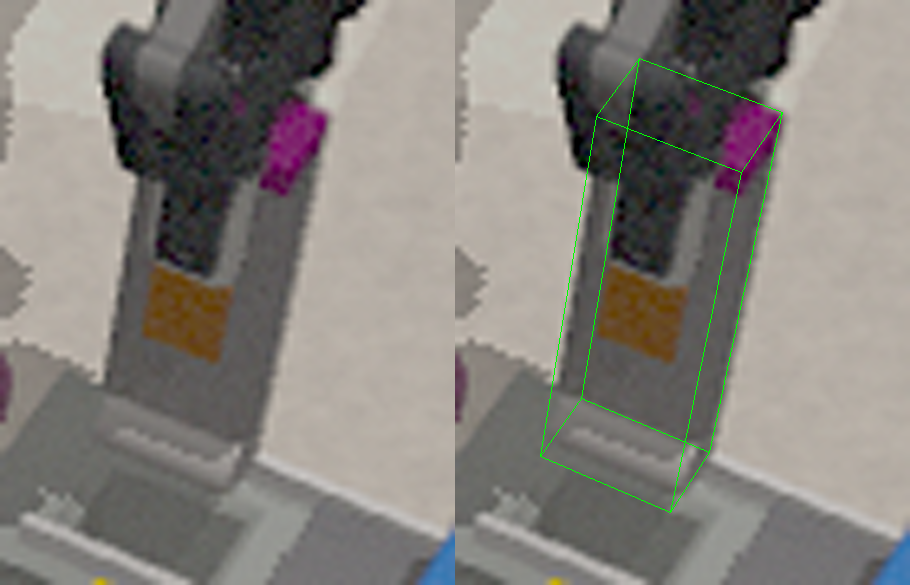

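View pics/d9b.png

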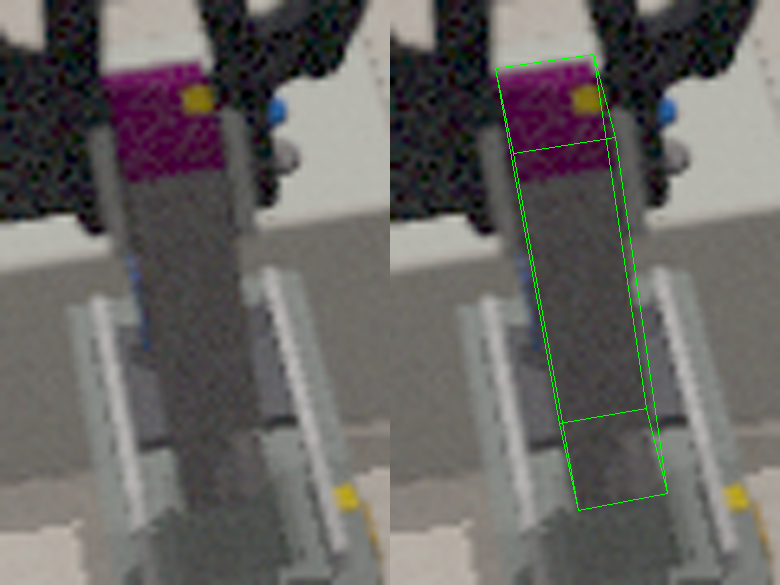

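The cell is upright (edges match to about 1 px) and its yellow mark faces +x. I'll correct 1.4 mm in x and go down towards the mouth.

>>> jog_arm([
  [0,1.4,5,-0.001,0,-0.001,-1],
  [0,0,6,0,0,0,-1],
  [0,0,4,0,0,0,-1],
  [0,0,0,0,0,0,-1],
])

```text
time: 13.32
ee_pos: [0.4834, 0.0969, 0.1746]
orientation: [3.14, 0.0, 1.513]
contact_force: [-0.3, -0.3, -1.1]
opening: 0.0234
```

```bash
python3 -c "
from h import *
plan((.4822,.0969,.15),np.pi/2-.0575,40)"
```

```text
t 13.32 pos [0.4834 0.0969 0.1746] rpy [3.1396 0.     1.5127] open 0.0234 F [-0.3 -0.3 -1.1] n 1
[-0.0, -1.2, 24.6, 0.002, 0.0, -0.0006]
```

>>> jog_arm([
  [0,-1,2,0.001,0,-0.001,-1],
  [0,0,0,0,0,0,-1],
  [0,0,0,0,0,0,-1],
])

```text
time: 13.7
ee_pos: [0.4824, 0.097, 0.1727]
orientation: [3.14, -0.0, 1.514]
contact_force: [-0.2, -0.1, -1.7]
opening: 0.0233
```

>>> jog_arm([
  [0,0,4,0,0,0,-1],
  [0,0,4,0,0,0,-1],
  [0,0,4,0,0,0,-1],
  [0,0,0,0,0,0,-1],
])

```text
time: 14.2
ee_pos: [0.4823, 0.097, 0.1597]
orientation: [3.141, -0.0, 1.514]
contact_force: [0.2, -0.8, -1.3]
opening: 0.0232
```

>>> jog_arm([
  [0,0,3,0,0,0,-1],
  [0,0,3,0,0,0,-1],
  [0,0,3,0,0,0,-1],
  [0,0,0,0,0,0,-1],
])

```text
time: 14.7
ee_pos: [0.4824, 0.097, 0.15]
orientation: [3.141, 0.0, 1.514]
contact_force: [0.5, -0.1, -1.3]
opening: 0.0233
```

>>> jog_arm([
  [0,0,1.5,0,0,0,-1],
  [0,0,1.5,0,0,0,-1],
  [0,0,0,0,0,0,-1],
])

```text
time: 15.08
ee_pos: [0.4825, 0.097, 0.147]
orientation: [3.14, -0.0, 1.514]
contact_force: [-0.5, 0.3, -1.0]
opening: 0.0234
```

>>> jog_arm([
  [0,0,1.2,0,0,0,-1],
  [0,0,1.2,0,0,0,-1],
  [0,0,1.2,0,0,0,-1],
])

```text
time: 15.45
ee_pos: [0.4826, 0.097, 0.1433]
orientation: [3.14, -0.0, 1.514]
contact_force: [-0.2, 0.4, -1.1]
opening: 0.0232
```

>>> jog_arm([
  [0,-0.2,1,0,0,0,-1],
  [0,0,1,0,0,0,-1],
  [0,0,1,0,0,0,-1],
])

```text
time: 15.82
ee_pos: [0.4823, 0.097, 0.14]
orientation: [3.14, -0.0, 1.514]
contact_force: [-0.2, 0.6, -1.7]
opening: 0.0232
```

>>> jog_arm([
  [0,0,1,0,0,0,-1],
  [0,0,1,0,0,0,-1],
  [0,0,1,0,0,0,-1],
])

```text
time: 16.2
ee_pos: [0.4824, 0.097, 0.1368]
orientation: [3.14, -0.0, 1.514]
contact_force: [-0.4, -0.7, -1.2]
opening: 0.0229
```

>>> jog_arm([
  [0,0,1,0,0,0,-1],
  [0,0,1,0,0,0,-1],
  [0,0,1,0,0,0,-1],
])

```text
time: 16.58
ee_pos: [0.4817, 0.0971, 0.1339]
orientation: [3.141, -0.0, 1.514]
contact_force: [-6.7, 0.6, 7.4]
opening: 0.0233
```

>>> jog_arm([
  [0,0,1,0,0,0,-1],
  [0,0,1,0,0,0,-1],
])

```text
time: 16.82
ee_pos: [0.4815, 0.0972, 0.1328]
orientation: [3.141, -0.001, 1.514]
contact_force: [-6.7, -1.3, 19.3]
opening: 0.0231
```

>>> jog_arm([
  [0,0,1,0,0,0,-1],
  [0,0,1,0,0,0,-1],
])

```text
time: 17.08
ee_pos: [0.4814, 0.0973, 0.1323]
orientation: [3.14, -0.001, 1.514]
contact_force: [-7.9, -0.7, 17.2]
opening: 0.0231
```

>>> jog_arm([
  [0,0,1.3,0,0,0,-1],
  [0,0,1.3,0,0,0,-1],
])

```text
time: 17.32
ee_pos: [0.4813, 0.0974, 0.1314]
orientation: [3.139, -0.002, 1.513]
contact_force: [-6.2, -0.7, 15.2]
opening: 0.0234
```

>>> jog_arm([
  [0,0,1.3,0,0,0,-1],
  [0,0,1.3,0,0,0,-1],
])

```text
time: 17.58
ee_pos: [0.4813, 0.0974, 0.1302]
orientation: [3.138, -0.002, 1.513]
contact_force: [-5.5, -0.6, 13.1]
opening: 0.0232
```

>>> jog_arm([
  [0,0,1.2,0,0,0,-1],
  [0,0,1.2,0,0,0,-1],
])

```text
time: 17.82
ee_pos: [0.4812, 0.0975, 0.1291]
orientation: [3.137, -0.003, 1.513]
contact_force: [-5.8, -1.8, 14.7]
opening: 0.0234
```

>>> jog_arm([
  [0,0,1,0,0,0,-1],
  [0,0,1,0,0,0,-1],
])

```text
time: 18.08
ee_pos: [0.4812, 0.0976, 0.1283]
orientation: [3.136, -0.003, 1.512]
contact_force: [-5.6, -0.4, 12.6]
opening: 0.0233
```

>>> jog_arm([
  [0,0,1,0,0,0,-1],
  [0,0,1,0,0,0,-1],
])

```text
time: 18.32
ee_pos: [0.4811, 0.0976, 0.1273]
orientation: [3.136, -0.004, 1.512]
contact_force: [-3.5, -0.8, 10.2]
opening: 0.0235
```

```bash
python3 -c "
from h import *
plan((.4819,.0969,.126),np.pi/2-.0575,n=1)
w=cam('wrist'); cv2.imwrite('pics/w10.png',w['image'][:,:,::-1])
s=cam('scene'); crop(s,390,140,90,110,6,'s10.png')"
```

```text
t 18.32 pos [0.4811 0.0976 0.1273] rpy [ 3.1355 -0.0038  1.5122] open 0.0235 F [-3.5 -0.8 10.2] n 1
[-0.6, 0.8, 1.3, 0.0061, -0.0038, -0.0011]
```

View pics/w10.png

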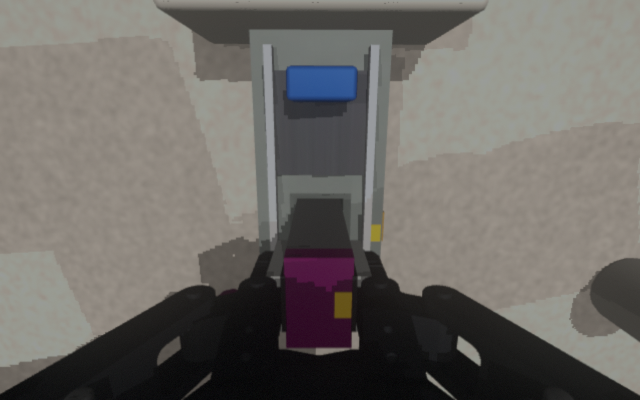

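View pics/s10.png

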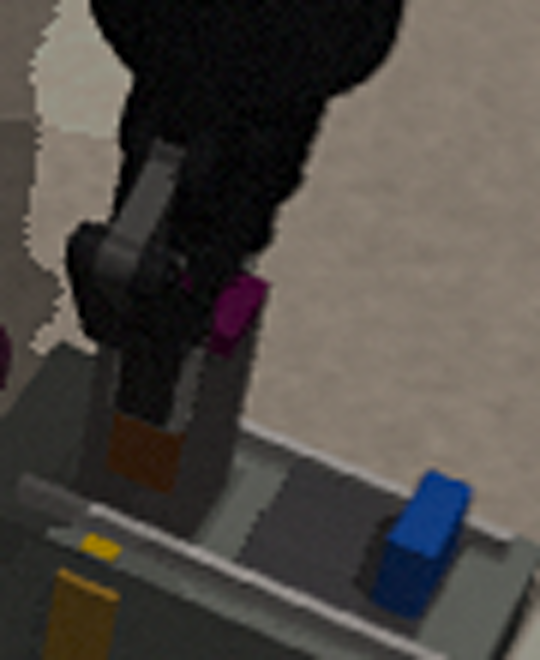

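The cap sits at the same wrist pixels as before (285–352, 248–347), so it hasn't slipped in the grip. The ball is being passed; continuing.

>>> jog_arm([
  [-0.2,0.2,1,0.003,-0.002,0,-1],
  [-0.1,0.2,1,0.003,-0.002,0,-1],
])

```text
time: 18.68
ee_pos: [0.4815, 0.0976, 0.1259]
orientation: [3.141, -0.001, 1.512]
contact_force: [-3.4, 0.6, 6.8]
opening: 0.0235
```

>>> jog_arm([
  [0,0,0.8,0,0,0,-1],
  [0,0,0.8,0,0,0,-1],
])

```text
time: 18.92
ee_pos: [0.4814, 0.0977, 0.1249]
orientation: [3.141, -0.001, 1.512]
contact_force: [-3.1, -0.1, 5.9]
opening: 0.0235
```

>>> jog_arm([
  [0,0,0.7,0,0,0,-1],
  [0,0,0.7,0,0,0,-1],
])

```text
time: 19.18
ee_pos: [0.4814, 0.0977, 0.1238]
orientation: [3.141, -0.001, 1.512]
contact_force: [-2.1, 0.3, 4.8]
opening: 0.0234
```

>>> jog_arm([
  [0,0,0.7,0,0,0,-1],
  [0,0,0.7,0,0,0,-1],
])

```text
time: 19.42
ee_pos: [0.4813, 0.0977, 0.1224]
orientation: [3.141, -0.001, 1.512]
contact_force: [-1.7, 0.3, 0.8]
opening: 0.0232
```

>>> jog_arm([
  [0,0,0.6,0,0,0,-1],
  [0,0,0.6,0,0,0,-1],
])

```text
time: 19.68
ee_pos: [0.4814, 0.0977, 0.1209]
orientation: [3.141, -0.001, 1.511]
contact_force: [-1.6, -0.2, 2.5]
opening: 0.0234
```

>>> jog_arm([
  [0,0,0.5,0,0,0,-1],
  [0,0,0.5,0,0,0,-1],
])

```text
time: 19.92
ee_pos: [0.4814, 0.0977, 0.12]
orientation: [3.141, -0.001, 1.512]
contact_force: [-3.3, 0.1, 6.9]
opening: 0.0234
```

>>> jog_arm([
  [0,0,0.4,0,0,0,-1],
  [0,0,0.3,0,0,0,-1],
])

```text
time: 20.18
ee_pos: [0.4814, 0.0977, 0.1199]
orientation: [3.14, -0.001, 1.512]
contact_force: [-3.2, -0.5, 8.9]
opening: 0.0232
```

>>> jog_arm([
  [0,0,-0.5,0,0,0,-1],
  [0,0,0,0,0,0,-1],
])

```text
time: 20.42
ee_pos: [0.4814, 0.0977, 0.1203]
orientation: [3.14, -0.001, 1.512]
contact_force: [-1.2, -0.3, 1.8]
opening: 0.0235
```

>>> jog_arm([
  [0,0,-0.5,0,0,0,-1],
  [0,0,0,0,0,0,-1],
])

```text
time: 20.68
ee_pos: [0.4813, 0.0977, 0.1204]
orientation: [3.141, -0.001, 1.512]
contact_force: [-0.8, 0.1, 1.2]
opening: 0.0232
```

>>> jog_arm([
  [0,0,-0.7,0,0,0,-1],
  [0,0,0,0,0,0,-1],
])

```text
time: 20.92
ee_pos: [0.4813, 0.0976, 0.1206]
orientation: [3.141, -0.001, 1.512]
contact_force: [0.6, 1.3, -2.7]
opening: 0.0233
```

>>> jog_arm([
  [0,0,-0.8,0,0,0,-1],
])

```text
time: 21.05
ee_pos: [0.4812, 0.0976, 0.1209]
orientation: [-3.141, -0.001, 1.512]
contact_force: [7.0, 0.6, -24.9]
opening: 0.0235
```

A tug of about 24 N moved the cell only 0.3 mm, so the ball is latched. I'll push back lightly and release.

>>> jog_arm([
  [0,0,0.6,0,0,0,-1],
  [0,0,0.4,0,0,0,-1],
])

```text
time: 21.3
ee_pos: [0.4814, 0.0977, 0.1205]
orientation: [3.141, -0.001, 1.512]
contact_force: [-0.1, 0.3, 0.1]
opening: 0.0234
```

>>> jog_arm([
  [0,0,0.3,0,0,0,-1],
  [0,0,0.3,0,0,0,-1],
])

```text
time: 21.55
ee_pos: [0.4814, 0.0977, 0.1203]
orientation: [3.141, -0.001, 1.512]
contact_force: [-1.9, -0.7, 3.7]
opening: 0.0234
```

>>> jog_arm([
  [0,0,0,0,0,0,-0.3],
  [0,0,0,0,0,0,-0.05],
  [0,0,0,0,0,0,-0.05],
  [0,0,0,0,0,0,-0.05],
])

```text
time: 22.05
ee_pos: [0.4817, 0.0977, 0.1205]
orientation: [3.14, -0.001, 1.512]
contact_force: [0.1, -0.2, -0.5]
opening: 0.0407
```

>>> jog_arm([
  [0,0,-8,0,0,0,-0.05],
  [0,0,-20,0,0,0,-0.05],
  [0,0,-35,0,0,0,0],
  [0,0,-35,0,0,0,0.2],
  [-40,0,-10,0,0,0,0.2],
])

```text
time: 22.68
ee_pos: [0.4788, 0.0583, 0.2332]
orientation: [3.14, -0.001, 1.515]
contact_force: [0.3, -0.8, 0.1]
opening: 0.0514
```

```bash
python3 - <<'E'
from h import *
import pickle
st()
s=cam("scene");d=cam("side");w=cam("wrist");pickle.dump((s,d,w),open("v11.pkl","wb"))
crop(s,370,140,130,140,4,"s11.png");crop(d,190,70,120,150,4,"d11.png");cv2.imwrite("pics/w11.png",w["image"][:,:,::-1])
cv2.imwrite("pics/s11f.png",s["image"][:,:,::-1])
E
```

```text
{'time': 22.675, 'ee_pos': [0.4788, 0.0583, 0.2332], 'orientation': [3.1405, -0.0012, 1.5148], 'contact_force': [0.2745, -0.7715, 0.084], 'opening': 0.0514}
```

View pics/s11.png

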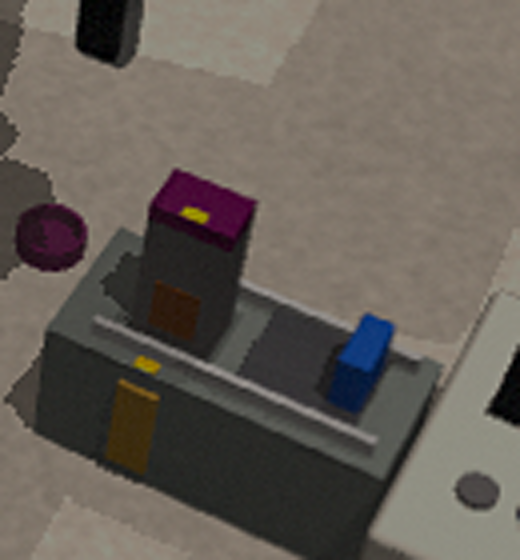

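View pics/d11.png

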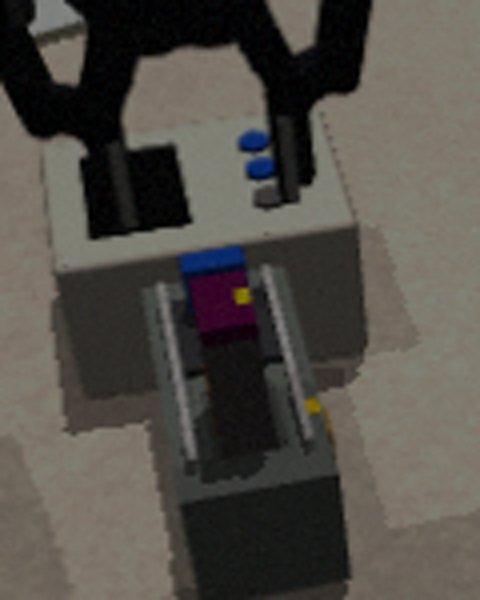

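View pics/w11.png

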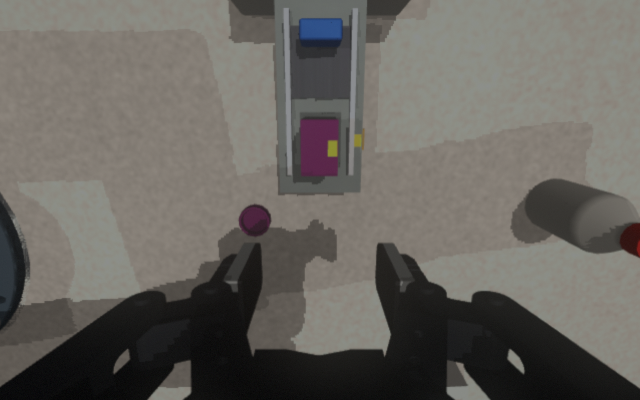

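View pics/s11f.png

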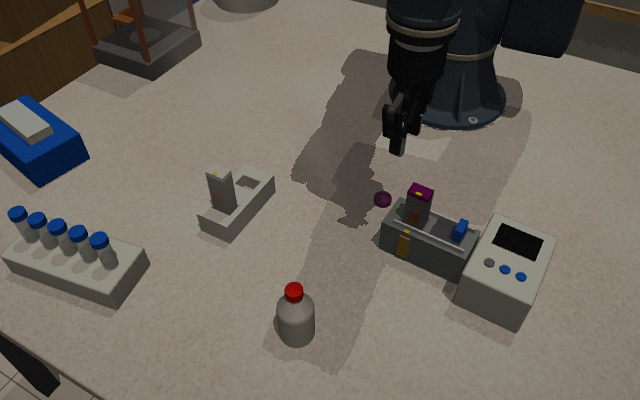

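```bash
python3 - <<'E'
from h import *
import pickle
s,d,w=pickle.load(open("v11.pkl","rb"))
S=lambda p,x0,y0,k:(np.array(p,float)+.5)/k-.5+[x0,y0]
# cap top-face corners: scene, side (-x-y,-x+y,+x+y,+x-y)
a=S([(177,170),(257,203),(233,240),(152,204)],370,140,4); b=S([(203,333),(189,280),(242,270),(256,323)],190,70,4)
X=tri(s,a,d,b); print(X.round(4).tolist(), X.mean(0))
m=mask(w,(135,80,30),(175,255,255),(290,105,60,80))|mask(w,(18,90,60),(40,255,255),(320,130,20,30))
P=onz(w,poly4(cv2.morphologyEx(m,cv2.MORPH_CLOSE,np.ones((3,3)))).reshape(-1,2),.138)[:,:2]
print("cap wrist",cv2.minAreaRect((P*1000).astype(np.float32)))
k=poly4(mask(w,(105,120,40),(130,255,255),(290,10,60,45))); x,y,ww,h=cv2.boundingRect(k)
kp=onz(w,[(x+ww/2,y+9)],.1025)[0]; v=kp[:2]-[.4822,.0967]; c,q=np.cos(-.0575),np.sin(-.0575)
print("knob",(x,y,ww,h),-q*v[0]+c*v[1])
E
```

```text
[[0.4681, 0.0815, 0.1362], [0.4696, 0.1169, 0.1362], [0.4928, 0.1159, 0.1361], [0.4905, 0.0801, 0.1363]] [0.48025745 0.09861417 0.13620024]
cap wrist ((481.2564697265625, 97.71023559570312), (35.833824157714844, 24.114402770996094), 86.59220123291016)
knob (299, 19, 43, 24) 0.07842382728156438
```

```bash
python3 -c "
from station import job; print(job.hand_in())"
```

```text
the job is handed in; nothing more can be done
None
```

The shutter is fully open and the purple-capped cell is in the holder, clicked in and released. I handed the job in after about 23 s on the robot's clock; the hand-in gives no verdict.

- **Shutter:** I slid it until it met its end stop, 60 mm of travel. In the last wrist picture the knob stands at 78 mm, where it should be when open.
- **Pushing in:** The cell went in with its yellow mark on the holder's marked side. The force peaked at about 19 N as the nub met the ball, fell away, and rose again to about 9 N on the stop. I cannot read the stop's travel directly; from the forces I estimate about 1–2 mm, below the 3 mm limit.
- **Latch test:** Before letting go I pulled up with about 25 N. The cell moved only a few tenths of a millimetre. I then pressed it back lightly and released it.
- **Final pictures:** The cell is upright, with all four cap corners at the same height. The camera puts its top at about 136 mm and the arm's own reading implies 138 mm, a gap about the size of the camera's 2 mm calibration error. The gripper is clear of everything.
- **Left alone:** The spare cell, the bottle and the loose cap beside the holder look where they were. I did not recheck the group of caps farther off, and the arm never went near it.

No check failed.

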